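# Feed a row of tins forward to the click stop

### The job

Feed the row of tins forward: with a fingertip, gently push the grey pusher along its rail from behind until its spring pin drops into the notch of the clip on the rail, not past it, then take the hand away. The pusher must stay clicked in the notch with the two stacks of tins closed up in front of it. Do not touch or lift the tins with the hand, do not grip the pusher, and leave the other things on the table alone.

Things in the scene. Friction and masses are not known exactly. Their poses are not given: they have to be found in the camera images.
- lane: Feed lane fixed to the table: grey board 8 mm thick. x axis = feed direction (horizontal, roughly to the robot's left, yaw varies), z up; origin at table height on the centre line; board from x = -170 to +300 mm. Tin channel 72 mm wide (y -36 to +36 mm) between an aluminium fence at +y (top 26 mm above the table) and a black steel rail at -y (16 mm wide, centred at y = -46 mm, top at 24 mm).
- pusher: The pusher: upright grey plate across the lane with an aluminium carriage over the rail. It only slides along the lane's x (260 mm of travel) and cannot lift; it drags with about 2 N, 3 to 5 N with the tins. Origin at table height on the lane's centre line, 16 mm ahead of the plate's rear face; axes as the lane's. Behind it the lane is empty.
- push_spot (a point): Where to push: middle of the rear (-x) face of the pusher's plate, on the lane's centre line, 55 mm above the table; moves with the pusher. The face is flat and upright, 64 mm wide, from 10 to 84 mm above the table; the plate is 8 mm thick. The carriage's rear end is level with it.
- pin (a point): Axis of the pusher's spring pin (plunger with a black knob on the carriage, knob top about 70 mm above the table), at the height of the rail's top, 16 mm ahead (lane x) of point push_spot; moves with the pusher along the rail.
- clip: Aluminium click clip, fixed on the rail, 46 mm long along it (its ends peek out under the carriage), 7 mm high; origin and axes as point notch. From 23 to 7 mm before the notch centre the pin climbs a ramp (push rises by about 3 N), then drops 5 mm into the V notch and pulls the pusher the last few mm to the centre (push dips). Pushing on out of the notch takes 8 to 12 N.
- notch (a point): Centre of the clip's notch, at the height of the rail's top; x along the feed direction. The pin is clicked in when it is at this point. At the start the notch is 90 to 220 mm ahead of the pin.
- plunger (a joint): Height of the spring pin in m: 0 on the bare rail, up to 0.007 on the crests of the clip, about 0.002 when dropped into the notch.
- rear_tins_mid (a point): Centre of the rear stack of three flat round tins, joined as one (66 mm diameter, 66 mm high, about 180 g), standing loose in the lane in front of the pusher; centre 41 mm above the table.
- front_tins_mid (a point): Centre of the front stack of tins, same size, standing in the lane ahead of the rear one.
- spare_tins: Bystander: a like stack of tins (66 mm diameter, 66 mm high) on the table; origin at the centre of its underside.
- tray: Bystander: small open plastic tray 120 x 90 x 50 mm on the table; origin at the centre of its underside.
- single_tin: Bystander: one flat tin (66 mm diameter, 22 mm high) on the table; origin at the centre of its underside.
Not all that is in view belongs to the job. Leave any yellow look-alike of the part that bears rear_tins_mid alone. Leave any pink look-alike of the part that bears front_tins_mid alone.

How it is judged:
By the outcome, as a careful person would: the job done as asked, in the order asked, and still so for the second after the job is handed in, with the robot touching nothing.
It also fails if it takes over 48 s, if anything falls off the work surface, if the arm or the gripper's body presses on something with over 40 N, if the wrist force passes 120 N, or if a joint passes its speed limit or range.

### The arm

A 6-joint arm with a two-finger parallel gripper is mounted at the origin on the work surface. World frame = base frame: x ahead of the robot, y to its left, z up, the work surface at z = 0. Lengths are in mm, angles in degrees, forces in N, time in s.
With the tool pointing down it reaches from about 300 to 850 mm from the base axis. Payload 4.2 kg.
Tool frame: the origin (TCP) lies between the finger pads; the fingertips stand 19 mm ahead of it and the grasp point (between the pads) is the TCP (env.tips_ahead is the distance from the TCP to the fingertips, in mm); z points along the fingers, y is the direction in which the jaws open and shut (so a half turn about z gives the same grasp; the last joint's range is limited). The gripper opens to 91 mm and grips with 3 to 60 N. Pads are 32 mm wide; open, the fingers measure 118 mm over their backs; the gripper's body (76 mm by 178 mm) begins 60 mm behind the grasp point.
Start: joints at [-66.75, 18.312, 89.639, -0, 72.044, -1.146], TCP at [237.508, -523.671, 232.976] pointing down, gripper open.
Joint ranges: [-177.97, 177.97], [-48.28, 115.42], [12.27, 149.76], [-77.06, 257.06], [2.81, 150.46], [-146.56, 146.56]. Speed limits (degrees/s): [147.25, 147.25, 180, 180, 180, 180].

### API

Orientations are given as [roll, pitch, yaw] about the fixed x, y, z axes, in that order (R = Rz(yaw) Ry(pitch) Rx(roll)).
In Python, from workcell import telemetry, viewer, job_done, env gives the robot as it stands. The module is installed in compiled form; this text tells all that it offers.
- The arm moves only by the shell command python3 -m jog 'ROWS' [FORCE]. ROWS is JSON, a list of rows, each a list of 3 entries, a list of its own where there are three numbers: the shift along the tool's x, y, z in cm, then the turn about the tool's z in degrees, then the opening, from 0 (shut) to 1 (fully open). A call has 1 to 10 rows; each row shifts and turns the pose as measured when the row begins, along the tool's axes as they then stand; what a row does not reach is not made up. A row lasts 1/8 s, in which the tool goes at most 62.5 mm and 10.7 degrees, less where a joint would pass 70% of its speed; a pose out of reach is approached as far as the arm can. A call is refused whole if a number of a shift passes 6.25 or a number of a turn 10.7, either way. A call with a gripper value outside its range is refused whole. The fingers move at their own pace and stop on an object; FORCE is the grip in N (left out, the last holds). Time passes only in rows, so rows that do not move let the fingers close. It gives the time, the measured TCP pose, the force and the opening at its end, in the units of the state.
- telemetry.state(): the state, without advancing time (a new reading comes with each control period).
- viewer.grab_frame(name): name is "side" or "top" or "wrist"; returns a dict with "color" (420x560x3 uint8, red, green, blue), "K" (3x3 intrinsics, pixels), "rvec" (rotation vector, rad) and "tvec" (3), from world to camera coordinates, as OpenCV has them. Camera axes: x right, y down, z forward; pixel columns grow to the right and rows downward; lengths in mm; the calibration is good to about 2 mm. A picture is of the moment at which its call begins. There is no depth.
- job_done(): hands the job in, once; it reports no verdict.
The state is a dict: "time_s": time; "qpos": joint angles; "qvel": joint speeds; "effort": joint torques, N m; "ee_pos": TCP position; "ee_rot": TCP orientation; "force": force on the tool from outside, world axes, zero at the start; "torque": the same for the moment, N m; "gripper_width": finger opening in mm.
Only numpy, scipy, OpenCV 4.12 (cv2) and the standard library are available. Lean on these libraries where they do the work, as an engineer would, in place of code of your own. Each camera call takes 0.05 s, during which the arm holds its last target. There are 200 camera calls.

## Working session

There is one attempt and no reset: what is moved stays moved. The work goes in short steps, Python scripts to look and compute and a shell command to move; the robot and the scene stay as the last step left them, time stands still between calls to the robot, and variables do not carry over. Pictures are saved under pics/ and viewed, about 8 in all and at most 12, crops included, and the job is handed in when it is done.

```bash
mkdir -p pics; cat > h.py <<'E'
import numpy as np, cv2, json
from workcell import telemetry, viewer, job_done, env
def grab(n,f):
    d=viewer.grab_frame(n); cv2.imwrite('pics/'+f+'.png',d['color'][:,:,::-1])
    np.savez('pics/'+f+'.npz',**{k:np.array(v) for k,v in d.items()}); return d
def load(f): return np.load('pics/'+f+'.npz')
def ray(d,u,v):
    R=cv2.Rodrigues(np.array(d['rvec'],float))[0]; t=np.array(d['tvec'],float).ravel()
    return -R.T@t, R.T@np.linalg.inv(d['K'])@np.array([u,v,1.])
def onz(d,u,v,z):
    c,r=ray(d,u,v); return c+r*(z-c[2])/r[2]
def two(d1,p1,d2,p2):
    c1,r1=ray(d1,*p1);c2,r2=ray(d2,*p2); A=np.stack([r1,-r2],1)
    s=np.linalg.lstsq(A,c2-c1,rcond=None)[0]; a=c1+s[0]*r1;b=c2+s[1]*r2
    return (a+b)/2,np.linalg.norm(a-b)
def proj(d,P): return cv2.projectPoints(np.array(P,float).reshape(-1,3),np.array(d['rvec'],float),np.array(d['tvec'],float),d['K'],None)[0].reshape(-1,2)
E
python3 - <<'E'
from h import *
a=grab('top','top0');b=grab('side','side0')
for d in(a,b): print(ray(d,280,210))
print(telemetry.state())
E
```

```text
(array([ 423.38850918,   12.81743833, 1790.35809053]), array([ 0.07855052,  0.00368511, -0.99692028]))
(array([465.697175  , 854.25097371, 707.58165597]), array([ 0.08170375, -0.80079866, -0.59345651]))
{'time_s': 0.1, 'qpos': array([-6.67483712e+01,  1.83466810e+01,  8.96977016e+01,  8.97608401e-04,
        7.20436687e+01, -1.14369867e+00]), 'qvel': array([ 0.0942702 , -0.0620624 , -0.17714284,  0.05998233,  0.10200837,
        0.05080905]), 'effort': array([ 8.42586560e-04, -4.13331985e+01, -2.32510310e+01,  7.29210279e-02,
        4.21994249e-02, -5.44593661e-05]), 'ee_pos': array([ 237.35643842, -523.2759302 ,  232.2289493 ]), 'ee_rot': array([-1.79911983e+02, -2.61079304e-03,  2.43950481e+01]), 'force': array([ 0.13279275, -0.27297794, -0.18573701]), 'torque': array([0.01044806, 0.01160953, 0.0318097 ]), 'gripper_width': 91.07521054760043}
```

View pics/top0.png

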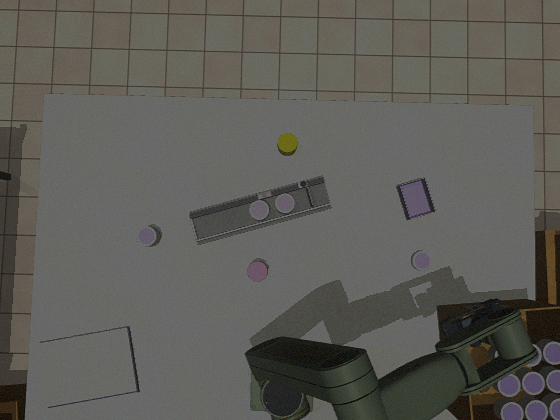

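View pics/side0.png

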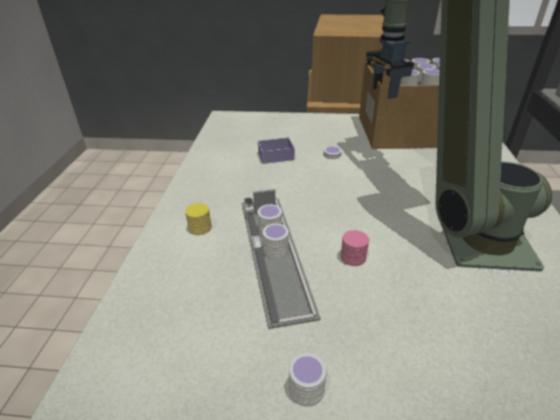

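Top view: the lane runs from about (328,195) to (195,228), feeding left. The plate is near (309,195), the knob near (303,184), the clip near (264,194), and the tins at (285,203) and (259,210). I'll enlarge it for exact pixels.

```bash
python3 - <<'E'
from h import *
i=cv2.imread('pics/top0.png')[170:250,185:335]
i=cv2.resize(i,None,fx=5,fy=5,interpolation=cv2.INTER_CUBIC); i=cv2.convertScaleAbs(i,alpha=1.8)
cv2.imwrite('pics/crop0.png',i)
j=cv2.imread('pics/side0.png')[180:330,230:330]
j=cv2.resize(j,None,fx=4,fy=4,interpolation=cv2.INTER_CUBIC); j=cv2.convertScaleAbs(j,alpha=1.3)
cv2.imwrite('pics/crop1.png',j)
E
```

```text
(no output)
```

View pics/crop0.png

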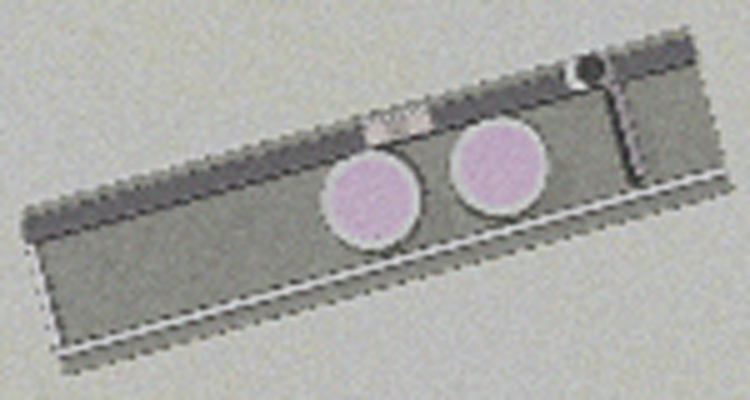

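View pics/crop1.png

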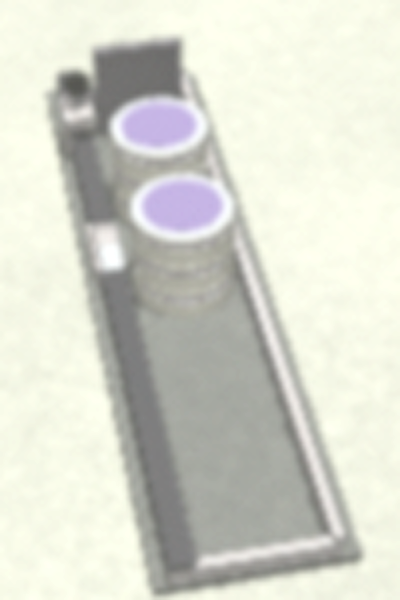

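```bash
cat >> h.py <<'E'
def T(U,V,z,n='top0'):
    d=load(n); return onz(d,(U+.5)/5-.5+185,(V+.5)/5-.5+170,z)
def S(U,V): return (U+.5)/4-.5+230,(V+.5)/4-.5+180
E
python3 - <<'E'
from h import *
f1,f2=T(60,353,26),T(725,172,26); r1,r2=T(40,242,24),T(692,66,24)
yw=lambda a,b:np.degrees(np.arctan2(*(b-a)[1::-1]))
print('yaw',yw(f2,f1),yw(r2,r1))
b=[T(22,208,8),T(65,375,8),T(735,185,8),T(690,28,8)]
print(np.round(b)); print('len',np.linalg.norm(b[0]-b[3]),np.linalg.norm(b[1]-b[2]))
yaw=np.radians((yw(f2,f1)+yw(r2,r1))/2); ex=np.array([np.cos(yaw),np.sin(yaw),0]);ey=np.array([-ex[1],ex[0],0])
rear=(b[2]+b[3])/2
y0=((r1+r2)/2@ey)+37.5  # rail inner edge at -38..-36
print('fence-rail',(f1+f2)/2@ey-(r1+r2)/2@ey)
x0=((b[2]+b[3])/2@ex+170+(b[0]+b[1])/2@ex-300)/2
O=ex*x0+ey*y0; print('O',O,'yaw',np.degrees(yaw))
L=lambda P:np.round([(P-O)@ex,(P-O)@ey,P[2]],1)
t0,s0=load('top0'),load('side0')
for n,P in dict(knob=T(591,68,70),clipL=T(362,130,31),clipR=T(433,115,31),platetop1=T(622,85,84),platetop2=T(642,180,84),tinF=T(372,200,74),tinR=T(499,166,74)).items(): print(n,L(P),np.round(P))
for n,a,bb in(('knob',(591,68),(72,80)),('tinF',(372,200),(182,206)),('tinR',(499,166),(158,125))):
    p=((a[0]+.5)/5-.5+185,(a[1]+.5)/5-.5+170); P,e=two(t0,p,s0,S(*bb)); print(n,L(P),e)
for n,u,z in(('clip near',(110,272),24),('clip far top',(100,224),31),('plate top L',(94,48),84),('plate top R',(181,40),84)): print(n,L(onz(s0,*S(*u),z)))
np.savez('lane.npz',O=O,ex=ex,ey=ey)
E
```

```text
yaw 106.69027868381406 106.62648014010796
[[ 552.  328.    8.]
 [ 440.  295.    8.]
 [ 580. -156.    8.]
 [ 687. -123.    8.]]
len 470.62591156428664 471.5591070021144
fence-rail 75.51219068466526
O [575.93625597  21.57889653  -0.        ] yaw 106.65837941196101
knob [-93.  -48.7  70. ] [649. -54.  70.]
clipL [ 63.6 -53.1  31. ] [609.  98.  31.]
clipR [ 15.  -50.4  31. ] [620.  50.  31.]
platetop1 [-108.6  -31.    84. ] [637. -74.  84.]
platetop2 [-104.5   32.4   84. ] [575. -88.  84.]
tinF [68.6 -2.  74. ] [558.  88.  74.]
tinR [-17.5  -1.8  74. ] [583.   5.  74.]
knob [-93.4 -49.4  66.3] 0.5023669281528411
tinF [68.7 -1.5 72.7] 1.1883567203224448
tinR [-17.4  -1.3  73.9] 0.8438420561974397
clip near [ 66.4 -48.9  24. ]
clip far top [ 25.8 -49.   31. ]
plate top L [-104.1  -31.3   84. ]
plate top R [-100.7   31.    84. ]
```

Cross-checks agree: lane length 471 mm against 470, tin tops at about 73 mm, and the knob at 66 mm or so. That puts the pin at x ≈ -93 and the notch at x ≈ +39 to 43 on the lane, so about 132-135 mm to go. First I close the jaws and turn the tool to the lane.

```bash
cat >> h.py <<'E'
def to(xl,yl,z):
    l=np.load('lane.npz'); s=telemetry.state(); from scipy.spatial.transform import Rotation as R
    M=R.from_euler('xyz',s['ee_rot'],degrees=True).as_matrix()
    P=l['O']+l['ex']*xl+l['ey']*yl+np.array([0,0,z]); q=s['ee_pos']-l['O']
    print('t',round(s['time_s'],2),'tool shift cm',np.round(M.T@(P-s['ee_pos'])/10,2),'lane pos',np.round([q@l['ex'],q@l['ey'],q[2]],1),'Ffeed',np.round(-s['force']@l['ex'],2),'F',np.round(s['force'],1),'rot',np.round(s['ee_rot'],2),'w',round(s['gripper_width'],1),'qd max',np.abs(s['qvel']).max().round(1))
E
python3 -m jog '[[[0,0,0],7.7,0],[[0,0,0],0,0]]' 40; python3 -c "
from h import *
to(-150,-2,150)"
```

```text
time_s: 0.35
ee_pos: [237.1, -522.7, 231.2]
ee_rot: [-179.8, 0.0, 16.6]
force: [-0.3, 0.5, -0.3]
gripper_width: 73.9
t 0.35 tool shift cm [ 48.22 -27.48   8.2 ] lane pos [-424.3  480.6  231.2] Ffeed -0.55 F [-0.3  0.5 -0.3] rot [-1.7978e+02  3.0000e-02  1.6560e+01] w 73.9 qd max 0.3
```

```bash
python3 -m jog '[[[4,-2.3,0],0,0],[[4,-2.3,0],0,0],[[4,-2.3,0],0,0],[[4,-2.3,0],0,0],[[4,-2.3,0],0,0],[[4,-2.3,0],0,0],[[4,-2.3,0],0,0],[[4,-2.3,0],0,0],[[4,-2.3,0],0,0],[[4,-2.3,0],0,0]]'; python3 -c "
from h import *
to(-150,-2,150)"
```

```text
time_s: 1.6
ee_pos: [559.1, -177.3, 229.6]
ee_rot: [-179.7, 0.1, 17.6]
force: [0.4, -1.5, 1.0]
gripper_width: 0.5
t 1.6 tool shift cm [ 7.59 -3.4   7.96] lane pos [-185.7   73.1  229.6] Ffeed 1.56 F [ 0.4 -1.5  1. ] rot [-1.7972e+02  1.2000e-01  1.7590e+01] w 0.5 qd max 35.1
```

```bash
python3 -m jog '[[[3.8,-1.7,2],0.5,0],[[3.8,-1.7,2],0.4,0],[[0,0,2],0,0],[[0,0,0],0,0],[[0,0,0],0,0]]'; python3 -c "
from h import *
to(-150,-2,64)"
```

```text
time_s: 2.22
ee_pos: [625.4, -116.7, 167.7]
ee_rot: [-179.7, 0.1, 17.5]
force: [0.4, -0.2, -0.4]
gripper_width: 0.1
t 2.23 tool shift cm [-0.56  0.38 10.36] lane pos [-146.6   -7.7  167.7] Ffeed 0.29 F [ 0.4 -0.2 -0.4] rot [-1.7973e+02  9.0000e-02  1.7520e+01] w 0.1 qd max 0.6
```

```bash
python3 -m jog '[[[-0.6,0.4,3],1,0],[[0,0,3],0,0],[[0,0,2.5],0,0],[[0,0,1],0,0],[[0,0,0],0,0]]'; python3 - <<'E'
from h import *
to(-150,-2,64)
d=grab('side','side1'); i=d['color'][170:290,215:375,::-1]
cv2.imwrite('pics/crop2.png',cv2.convertScaleAbs(cv2.resize(i,None,fx=4.5,fy=4.5,interpolation=cv2.INTER_CUBIC),alpha=1.3))
E
```

```text
time_s: 2.85
ee_pos: [623.3, -125.6, 77.4]
ee_rot: [179.9, -0.5, 16.4]
force: [-0.2, -0.3, 0.6]
gripper_width: 0.4
t 2.85 tool shift cm [-0.14 -0.46  1.34] lane pos [-154.6   -3.2   77.4] Ffeed 0.27 F [-0.2 -0.3  0.6] rot [179.92  -0.53  16.43] w 0.4 qd max 0.8
```

View pics/crop2.png

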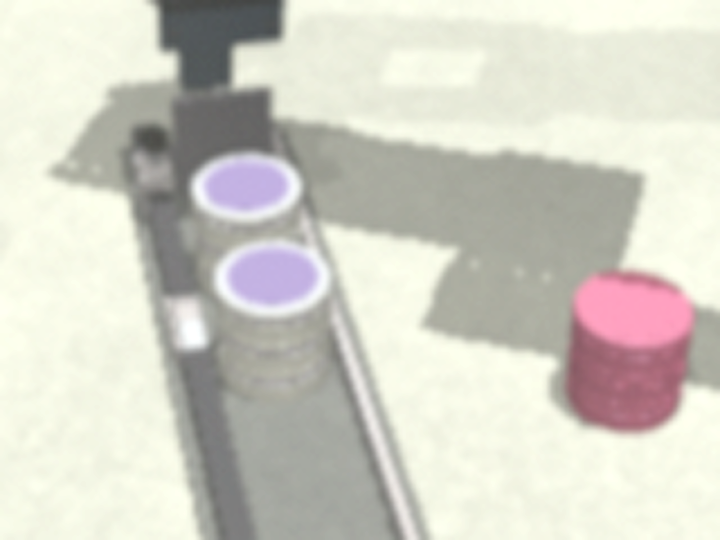

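The fingertip (column ~204, row ~70 in the crop) is behind the plate, clear of it and near its middle. I'll lower it the rest of the way and close in.

```bash
python3 -m jog '[[[-0.3,0,1.3],0,0],[[0,-1.0,0],0,0],[[0,-0.8,0],0,0],[[0,-0.5,0],0,0],[[0,-0.5,0],0,0],[[0,0,0],0,0]]'; python3 -c "
from h import *
to(-122.5,-1,64)"
```

```text
time_s: 3.65
ee_pos: [613.8, -97.5, 67.0]
ee_rot: [179.8, -0.8, 16.5]
force: [-0.1, -0.4, -1.0]
gripper_width: 0.3
t 3.65 tool shift cm [-0.12 -0.25  0.3 ] lane pos [-125.    -2.1   67. ] Ffeed 0.4 F [-0.1 -0.4 -1. ] rot [179.75  -0.85  16.49] w 0.3 qd max 0.3
```

```bash
python3 -m jog '[[[0,-0.3,0.3],0,0],[[0,-0.3,0],0,0],[[0,-0.3,0],0,0]]'; python3 -c "
from h import *
to(-122.5,-1,64)"
python3 -m jog '[[[0,-0.3,0],0,0],[[0,-0.3,0],0,0]]'; python3 -c "
from h import *
to(-122.5,-1,64)"
```

```text
time_s: 4.03
ee_pos: [611.4, -89.4, 63.7]
ee_rot: [179.7, -0.9, 16.5]
force: [0.2, -2.1, 1.0]
gripper_width: 0.5
t 4.03 tool shift cm [-0.12  0.6  -0.03] lane pos [-116.5   -2.2   63.7] Ffeed 2.07 F [ 0.2 -2.1  1. ] rot [179.67  -0.85  16.5 ] w 0.5 qd max 2.1
time_s: 4.28
ee_pos: [609.8, -83.8, 63.8]
ee_rot: [179.6, -0.9, 16.5]
force: [1.0, -1.5, -0.9]
gripper_width: 0.3
t 4.28 tool shift cm [-0.12  1.18 -0.02] lane pos [-110.7   -2.2   63.8] Ffeed 1.75 F [ 1.  -1.5 -0.9] rot [179.63  -0.86  16.49] w 0.3 qd max 2.2
```

Contact made at about 2 N, which matches the stated drag.

```bash
python3 -m jog '[[[0,-0.5,0],0,0],[[0,-0.5,0],0,0],[[0,-0.5,0],0,0],[[0,-0.5,0],0,0],[[0,-0.5,0],0,0],[[0,-0.5,0],0,0],[[0,-0.5,0],0,0],[[0,-0.5,0],0,0],[[0,-0.5,0],0,0]]'; python3 -c "
from h import *
to(-30,-1,64)"
```

```text
time_s: 5.4
ee_pos: [596.0, -38.2, 63.8]
ee_rot: [179.6, -0.9, 16.5]
force: [0.8, -2.9, 1.2]
gripper_width: 0.1
t 5.4 tool shift cm [-0.12 -3.3  -0.05] lane pos [-63.   -2.1  63.8] Ffeed 3.0 F [ 0.8 -2.9  1.2] rot [179.56  -0.85  16.53] w 0.1 qd max 3.9
```

```bash
python3 -m jog '[[[0,-0.4,0],0,0],[[0,-0.4,0],0,0],[[0,-0.4,0],0,0],[[0,-0.4,0],0,0],[[0,-0.4,0],0,0],[[0,-0.4,0],0,0],[[0,-0.4,0],0,0]]'; python3 - <<'E'
from h import *
to(-30,-1,64)
d=grab('top','top1')
i=d['color'][170:250,185:335,::-1]
cv2.imwrite('pics/crop3.png',cv2.convertScaleAbs(cv2.resize(i,None,fx=5,fy=5,interpolation=cv2.INTER_CUBIC),alpha=1.8))
E
```

```text
time_s: 6.28
ee_pos: [587.6, -10.5, 63.8]
ee_rot: [179.5, -0.9, 16.6]
force: [1.1, -4.7, 0.7]
gripper_width: 0.5
t 6.28 tool shift cm [-0.1  -0.4  -0.03] lane pos [-34.1  -2.   63.8] Ffeed 4.86 F [ 1.1 -4.7  0.7] rot [179.47  -0.85  16.56] w 0.5 qd max 3.3
```

View pics/crop3.png

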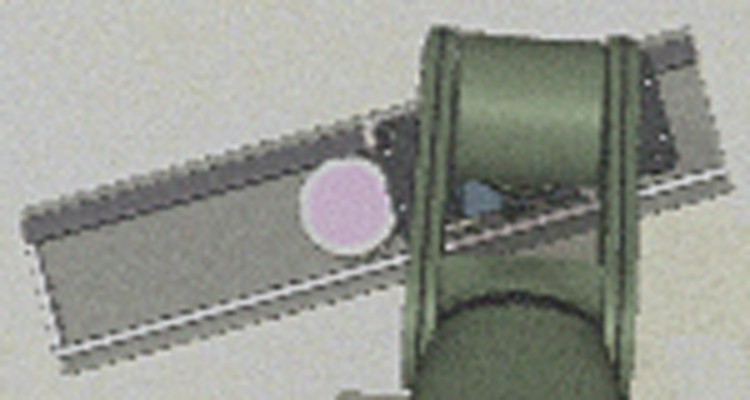

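The front stack has moved about 17 mm (now at (348,205) in the crop), so the row is closed up. From that the pin is at lane x ≈ -5, leaving about 45 mm to the notch. Next I approach the ramp.

```bash
python3 -m jog '[[[0,-0.4,0],0,0],[[0,-0.4,0],0,0],[[0,-0.4,0],0,0],[[0,-0.4,0],0,0]]'; python3 -c "
from h import *
to(10,-1,64)"
for k in 1; do python3 -m jog '[[[0,-0.3,0],0,0]]' ; python3 -c "
from h import *
to(10,-1,64)"; done
python3 -m jog '[[[0,-0.3,0],0,0]]' ; python3 -c "
from h import *
to(10,-1,64)"
```

```text
time_s: 6.82
ee_pos: [582.6, 6.2, 63.7]
ee_rot: [179.5, -0.8, 16.6]
force: [0.8, -4.1, 1.1]
gripper_width: 0.7
t 6.83 tool shift cm [-0.1  -2.66 -0.05] lane pos [-16.6  -2.   63.7] Ffeed 4.16 F [ 0.8 -4.1  1.1] rot [179.49  -0.84  16.55] w 0.7 qd max 3.4
time_s: 6.95
ee_pos: [581.6, 9.4, 63.7]
ee_rot: [179.5, -0.8, 16.6]
force: [-0.1, -5.1, 0.3]
gripper_width: 0.2
t 6.95 tool shift cm [-0.1  -2.33 -0.05] lane pos [-13.3  -2.   63.7] Ffeed 4.82 F [-0.1 -5.1  0.3] rot [179.49  -0.84  16.56] w 0.2 qd max 2.5
time_s: 7.08
ee_pos: [580.7, 12.3, 63.8]
ee_rot: [179.5, -0.8, 16.6]
force: [-0.8, -6.6, 1.6]
gripper_width: 0.3
t 7.08 tool shift cm [-0.1  -2.03 -0.04] lane pos [-10.3  -1.9  63.8] Ffeed 6.14 F [-0.8 -6.6  1.6] rot [179.47  -0.84  16.58] w 0.3 qd max 2.6
```

The ramp starts where predicted, with the force rising from 4.5 to 6 N. I continue in small steps, reading the force after each one.

```bash
r(){ python3 -c "
from h import *
to(10,-1,64)" | sed 's/rot.*//'; }
python3 -m jog '[[[0,-0.3,0],0,0]]' >/dev/null; r
python3 -m jog '[[[0,-0.3,0],0,0]]' >/dev/null; r
python3 -m jog '[[[0,-0.2,0],0,0]]' >/dev/null; r
python3 -m jog '[[[0,-0.2,0],0,0]]' >/dev/null; r
```

```text
t 7.2 tool shift cm [-0.1  -1.77 -0.04] lane pos [-7.7 -2.  63.8] Ffeed 6.47 F [ 0.5 -6.6  1.6] 
t 7.33 tool shift cm [-0.09 -1.53 -0.04] lane pos [-5.3 -1.9 63.8] Ffeed 7.09 F [ 0.9 -7.1  1.3] 
t 7.45 tool shift cm [-0.09 -1.38 -0.04] lane pos [-3.8 -2.  63.8] Ffeed 6.98 F [ 0.4 -7.2  1.2] 
t 7.58 tool shift cm [-0.09 -1.24 -0.04] lane pos [-2.4 -1.9 63.8] Ffeed 6.89 F [-0.2 -7.3  1.6]
```

```bash
r(){ python3 -c "
from h import *
to(10,-1,64)" | sed 's/rot.*//'; }
python3 -m jog '[[[0,-0.2,0],0,0]]' >/dev/null; r
python3 -m jog '[[[0,-0.2,0],0,0]]' >/dev/null; r
python3 -m jog '[[[0,-0.2,0],0,0]]' >/dev/null; r
```

```text
t 7.7 tool shift cm [-0.09 -1.11 -0.04] lane pos [-1.1 -1.9 63.8] Ffeed 7.39 F [-0.5 -7.9  1. ] 
t 7.83 tool shift cm [-0.1  -0.98 -0.03] lane pos [ 0.2 -2.  63.9] Ffeed 7.65 F [ 0.1 -7.9  2.4] 
t 7.95 tool shift cm [-0.1  -0.86 -0.03] lane pos [ 1.4 -2.  63.9] Ffeed 8.48 F [ 0.3 -8.8  2. ]
```

```bash
r(){ python3 -c "
from h import *
to(10,-1,64)" | sed 's/rot.*//'; }
python3 -m jog '[[[0,-0.2,0],0,0]]' >/dev/null; r
python3 -m jog '[[[0,-0.2,0],0,0]]' >/dev/null; r
```

```text
t 8.07 tool shift cm [-0.09 -0.73 -0.02] lane pos [ 2.7 -2.  63.9] Ffeed 7.72 F [ 0.7 -7.8  1.7] 
t 8.2 tool shift cm [-0.09 -0.57 -0.02] lane pos [ 4.3 -2.  63.9] Ffeed 4.79 F [ 0.3 -4.9  1.5]
```

The force is dipping, so the pin is over the crest. I go on gently.

```bash
r(){ python3 -c "
from h import *
to(10,-1,64)" | sed 's/rot.*//'; }
python3 -m jog '[[[0,-0.15,0],0,0]]' >/dev/null; r
python3 -m jog '[[[0,-0.15,0],0,0]]' >/dev/null; r
```

```text
t 8.32 tool shift cm [-0.09 -0.4  -0.02] lane pos [ 6.  -1.9 63.9] Ffeed 2.14 F [ 0.2 -2.2  1. ] 
t 8.45 tool shift cm [-0.1  -0.16 -0.03] lane pos [ 8.4 -2.  63.7] Ffeed 0.12 F [-0.5 -0.3  0.1]
```

```bash
python3 - <<'E'
from h import *
d=grab('side','side2'); i=d['color'][170:290,215:375,::-1]
cv2.imwrite('pics/crop4.png',cv2.convertScaleAbs(cv2.resize(i,None,fx=4.5,fy=4.5,interpolation=cv2.INTER_CUBIC),alpha=1.3))
E
```

```text
(no output)
```

View pics/crop4.png

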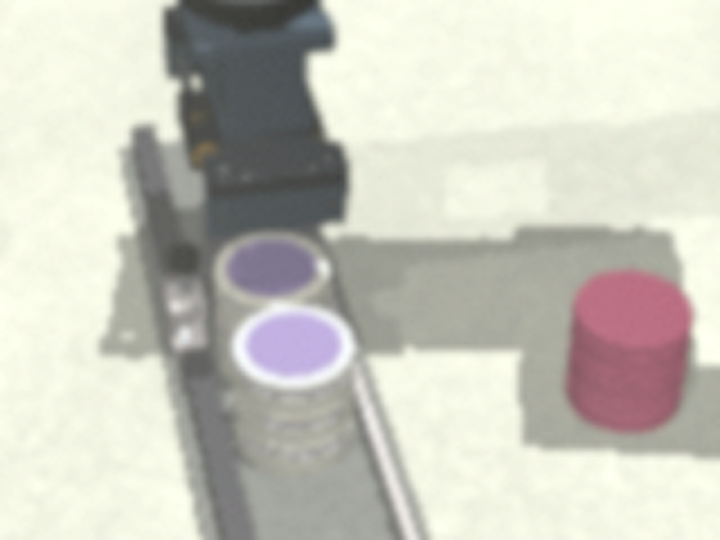

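The force is at zero: the pin has dropped and the pusher has moved ahead of the finger. In the crop the knob is at about (182,258), over the clip whose end shows at (188,335), and the tins are closed up. A light push, staying under 6 N, will check it is seated.

```bash
r(){ python3 -c "
from h import *
to(10,-1,64)" | sed 's/rot.*//'; }
python3 -m jog '[[[0,-0.1,0],0,0]]' >/dev/null; r
python3 -m jog '[[[0,-0.1,0],0,0]]' >/dev/null; r
```

```text
t 8.62 tool shift cm [-0.1   0.05 -0.06] lane pos [10.4 -2.  63.4] Ffeed -0.84 F [0.2 0.9 0.8] 
t 8.75 tool shift cm [-0.1   0.2  -0.08] lane pos [12.  -2.  63.2] Ffeed 0.14 F [ 0.1 -0.1 -0.6]
```

No contact at 12 mm, so the pusher has snapped ahead. I back off and look.

```bash
python3 -m jog '[[[0,0.5,0],0,0],[[0,2,0],0,0],[[0,4,0],0,0],[[0,4,0],0,0],[[0,4,-3],0,0],[[0,0,-6],0,0],[[0,0,-6],0,0],[[-4,3,0],0,0],[[-5,4,0],0,0],[[-5,4,0],0,0]]'; python3 -m jog '[[[-5,4,0],0,0],[[-5,4,0],0,0],[[-5,4,0],0,0],[[-5,2,0],0,0],[[0,0,0],0,0],[[0,0,0],0,0]]'; python3 - <<'E'
from h import *
d=grab('top','top2'); e=grab('side','side2b')
i=cv2.resize(d['color'][170:250,185:335,::-1],None,fx=5,fy=5,interpolation=cv2.INTER_CUBIC)
cv2.imwrite('pics/crop5.png',cv2.convertScaleAbs(i,alpha=1.8))
j=cv2.resize(e['color'][180:330,230:330,::-1],None,fx=4,fy=4,interpolation=cv2.INTER_CUBIC)
cv2.imwrite('pics/crop6.png',cv2.convertScaleAbs(j,alpha=1.3))
E
```

```text
time_s: 10.0
ee_pos: [515.5, -262.9, 220.7]
ee_rot: [178.7, -1.1, 16.8]
force: [-0.5, -1.2, -0.3]
gripper_width: 0.7
time_s: 10.75
ee_pos: [360.3, -458.5, 221.1]
ee_rot: [178.4, -1.1, 16.1]
force: [0.7, -0.0, -0.1]
gripper_width: 0.5
```

View pics/crop5.png

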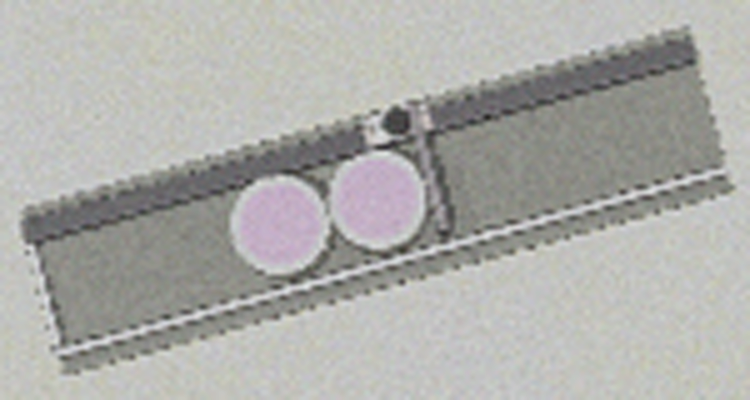

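View pics/crop6.png

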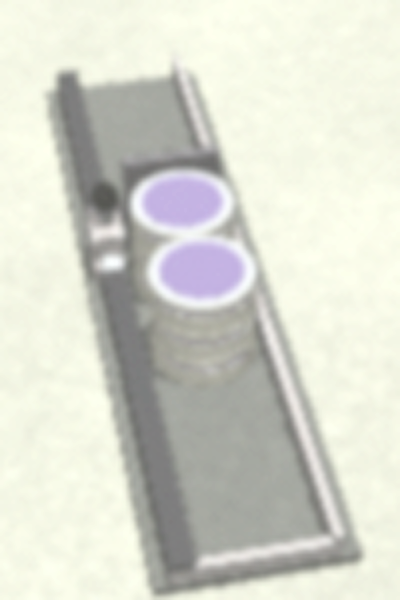

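The knob is at (397,121) on the clip, the two tins touch at (280,224) and (378,200), and the carriage covers the clip's middle. Now the numbers.

```bash
python3 - <<'E'
from h import *
l=np.load('lane.npz');L=lambda P:np.round([(P-l['O'])@l['ex'],(P-l['O'])@l['ey'],P[2]],1)
t,s=load('top2'),load('side2b')
print('knob',L(T(397,121,70)),'tins',L(T(280,224,74)),L(T(378,200,74)),'plate',L(T(424,140,84)),L(T(447,235,84)))
print(L(two(t,((397.5)/5-.5+185,(121.5)/5-.5+170),s,S(104,188))[0]))
# side: knob shift vs start
print('side knob z68',L(onz(load('side0'),*S(72,80),68)),L(onz(s,*S(104,188),68)))
for n in('top0','top2'):
    d=load(n)['color'][170:210,255:325].astype(int)
    m=(d.sum(2)<105).astype(np.uint8); k=cv2.connectedComponentsWithStats(m)
    print([ (q[4],np.round(c+[255,170],2)) for q,c in zip(k[2][1:],k[3][1:]) if q[4]>3])
E
```

```text
knob [ 39.3 -48.3  70. ] tins [130.6  -2.6  74. ] [64.8 -1.  74. ] plate [ 25.5 -30.1  84. ] [27.3 33.7 84. ]
[ 39.4 -47.2  72.1]
side knob z68 [-91.  -49.8  68. ] [ 34.6 -45.8  68. ]
[(np.int32(7), array([310.57, 203.  ]))]
[]
```

```bash
python3 -c "
from workcell import job_done
print(job_done())"
```

```text
the job is handed in; nothing more can be done
None
```

The pusher is clicked into the clip's notch with both stacks of tins closed up in front of it, and I have handed the job in. I pushed it from behind with the shut fingertips, about 130 mm along the rail. The hand was well clear by 10.75 s, and the job was handed in with nothing touching.

- **Click:** the push force was 2–5 N along the rail and rose to about 8.5 N on the ramp. It then fell to zero as the pin dropped in.
- **Pin position:** after backing off, the top view put the pin at lane x = 39.3 mm, against a clip centre of 39.3 mm.
- **Tins:** the stack centres are 65.8 mm apart (one diameter is 66 mm). The rear stack is about 0.5 mm from the plate, which is touching within measuring error.

Two checks did not fit exactly:
- **Side view:** it put the knob at 34.6 mm, a coarser single-ray reading off a blurred picture. Combining both views gave 39.4 mm, so I trusted that.
- **Seating push:** the light push I tried at the end met no resistance. The finger was then at 12 mm, a little further than the measured face position suggested. I backed off rather than push harder, so seating was confirmed by the force dip and the pictures only.

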